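# Lock the mixer drive's shaft

## Robot

A 6-joint arm with a two-finger parallel gripper is mounted at the origin on a cart in front of the work surface, level with it; the furniture and walls round the work are solid. World frame = base frame: x ahead of the robot, y to its left, z up, the work surface at z = 0. Lengths are in m, angles in degrees, forces in N, time in s.
With the tool pointing down it reaches from about 0.375 to 0.9 m from the base axis. Payload 3.1 kg.
Tool frame: the origin (TCP) lies at the very end of the fingers, on their centre line; the grasp point (between the pads) lies bot.hold_point_z behind it (bot.hold_point_z is the distance from the TCP to the grasp point, in m); z points along the fingers, y is the line along which they close (so a half turn about z gives the same grasp; the last joint's range is limited). The gripper opens to 87 mm and grips with 3 to 60 N. Pads are 19 mm wide; open, the fingers measure 117 mm over their backs; the gripper's body (75 mm by 190 mm) begins 51 mm behind the grasp point.
Start: joints at [54.059, 30.224, 82.088, -0, 67.689, -10.227], TCP at [0.271, 0.563, 0.223] pointing down, gripper open.
Joint ranges: [-176.69, 176.69], [-43.24, 126.21], [12.49, 139.97], [-82, 262], [0, 151.66], [-163.58, 163.58]. Speed limits (degrees/s): [159.86, 159.86, 180, 180, 180, 180].

## Interface

Orientations are given as a 3x3 rotation matrix whose columns are the frame's x, y, z axes.
In Python, from rig import bot gives the robot as it stands.
- The arm moves only by the tool apply_moves, never from a script. Its argument "plan" is one flat list of numbers, 4 for each row, row after row: the shift along the world's x, y, z normalised to -1 to 1, where 1 is 0.05 m, then the turn about the world's z normalised to -1 to 1, where 1 is 10 degrees. A call has 1 to 12 rows; each row shifts and turns the commanded pose from where the row before left it; what a row does not reach is not made up. A row lasts 1/8 s, in which the tool goes at most 62.5 mm and 10.7 degrees, less where a joint would pass 70% of its speed; a pose out of reach is approached as far as the arm can. A call with a number of a shift or a turn outside -1 to 1 is refused whole. A call with a gripper value outside its range is refused whole. "grip" is the closure, from -1 (fully open) to 1 (shut), so that 0 is half open, set as the call begins (left out, the last holds). The fingers move at their own pace and stop on an object; the grip force is fixed at half the most. Time passes only in rows, so rows that do not move let the fingers close. It gives the time, the measured TCP pose, the force, the opening and the grip force at its end, in the units of the state.
- bot.read_state(): the state, without advancing time (a new reading comes with each control period).
- bot.capture(name): name is "side" or "top"; returns (picture, depth): 384x512x3 uint8, red, green, blue; 384x512 float32, m along the optical axis (not along the pixel's ray), 0 where there is no reading.
- bot.camera_info(name): a dict with "vertical_fov" (degrees; the focal length in pixels is half the picture's height over the tangent of half this angle, whatever the lens; pixels are square), "cx", "cy" (the principal point, pixels), "rvec" (rotation vector, rad) and "tvec" (3), from world to camera coordinates, as OpenCV has them. Camera axes: x right, y down, z forward; pixel columns grow to the right and rows downward; lengths in m; the calibration is good to about 2 mm. A picture is of the moment at which its call begins. camera_info takes no time and is no camera call.
- bot.hand_in(): hands the job in; it is judged then, once.
Trained networks look in the newest picture that a camera, given by its name, has taken for a name from the list of things; names that differ only in an ending like _2 or _b are one class to them, and where a whole thing is asked for, a point or a joint stands for the part that bears it (a point fixed in the world has none). Each returns a list of dicts, best first, with "p" (0 to 1); they miss things now and then, are a little off and sometimes report something else, mostly with a low value. They report only what shows in the picture. A call takes as long as a camera call.
- bot.outline_of(camera, target): "mask" (384x512 bool, what is visible of it) and "xy" ([column, row] as shares, 0 to 1, of the picture: columns of its width, rows of its height, amid what is visible of it).
- bot.pinpoint(camera, target): "xy" ([column, row] as shares, 0 to 1, of the picture: columns of its width, rows of its height: a listed point, or the origin of a listed thing).
The state is a dict: "time_s": time; "joint_positions": joint angles; "qvel": joint speeds; "tau": joint torques, N m; "position": TCP position; "tcp_rot": TCP orientation; "force": force on the tool from outside, world axes, zero at the start; "moment": the same for the moment, N m; "opening": opening from 0.0 (shut) to 1.0 (fully open); "grasp_force": force on a finger pad.
Only numpy, scipy, OpenCV 4.12 (cv2) and the standard library are available. Lean on these libraries where they do the work, as an engineer would, in place of code of your own. Each camera call takes 0.05 s, during which the arm holds its last target. There are 200 camera calls.

## Task

Lock the shaft of the mixer drive on the bench: push the upright pin on the slotted disc to turn it until the slot lines up with the locking bar, and only then push the bar by the back of its push block straight through the slot into the keeper, until the block is home against the guide. Only push, gently, with the fingertips: pinch and lift nothing, and leave the things standing round the lock where they are. Finish with the hand clear.

Things in the scene. Friction and masses are not known exactly. Their poses are not given: they have to be found in the camera images.
- lock_base: the shaft lock, fixed to the bench: grey base plate 110 x 320 mm, y = -243 to +77 mm, its top at z = 14 mm. In line along +y it carries an open track, a guide, the slotted disc and a keeper. Origin on the bench straight below the disc's axis; z up; +y is the way the bar is pushed. Tops of the low lips beside the open track: z = 26 mm
- guide_back (a point): middle of the rear end of the bar's guide, where the push block ends up; at x 0, y -104, z 38 mm in the base's frame. The guide is two cheeks 21 mm apart, 45 mm wide over all, tops at z = 38 mm, reaching from here to y = -44 mm
- keeper_mouth (a point): middle of the keeper's flared mouth, at x 0, y 44, z 38 mm in the base's frame. The keeper is a socket reaching from here to y = 73 mm, 48 mm wide over all, top at z = 38 mm
- lock_disc (a joint): angle of the slotted disc about its upright axis, rad, growing counter-clockwise from above; range -1.5 to 4.64; starts at 0.5 to 2.64. Its slot lines up with the bar at 0 and equally well at 3.14. Turns with light friction (about 1.5 N at the pin) and stays where it is left
- disc_centre (a point): point on the disc's axis at z = 38 mm, level with the tops of its two half-moons; turns with the disc: its y axis lies along the slot, its x axis points to the pin. The disc is 80 mm across; the slot between the half-moons is 22 mm wide, runs through the centre from rim to rim and is flared at both ends
- disc_pin (a point): middle (z = 58 mm) of the round upright pin on one half-moon, by which the disc is turned; 30 mm from the disc's axis, square to the slot (on the base's +x side at joint 0, on its -x side at 3.14). Pin 11 mm thick, from z = 38 to 78 mm, with a collar 15 mm wide and 4 mm high at its foot
- bar_tip (a point): middle of the tapered tip of the loose dark steel locking bar (18 mm wide, 12 mm high, about 0.35 kg), at z = 27 mm; axes as the base's. In the base's frame it starts at about y = -48 mm, short of the disc; fully home it is at y = +60 mm in the keeper. The bar slides with about 2 N of friction; a disc out of line stops it
- bar_push (a point): middle of the flat upright rear face of the bar's push block, at z = 38 mm, 186 mm behind the tip; the face is 40 mm wide, from z = 30 to 55 mm, facing the base's -y. The block is 22 mm long with a sloping front; home, its front meets the rear end of the guide and this face is at y = -126 mm in the base's frame
- bottle_small: bystander: small white-capped bottle, 34 mm wide, 68 mm high; origin at its underside
- bottle_dna: bystander: bottle with a red cap, 48 mm wide, 89 mm high; origin at its underside
- tape_yellow: bystander: roll of yellow tape lying flat, 62 mm wide, 18 mm high; origin at its underside
- bench_timer: bystander: bench timer, 60 x 68 x 18 mm; origin at its underside
- chill_block: bystander: pale block full of small holes, 72 x 110 x 26 mm; origin at its underside
- bottle_buffer: bystander: bottle with a blue cap, 56 mm wide, 103 mm high; origin at its underside

How it is judged:
By the outcome, as a careful person would: the job done as asked, in the order asked, and still so for the second after the job is handed in, with the robot touching nothing.
It also fails if it takes over 50 s, if anything falls off the work surface, if the arm or the gripper's body presses on something with over 40 N, if the wrist force passes 120 N, or if a joint passes its speed limit or range.

## Working session

There is one attempt and no reset: what is moved stays moved. The work goes in short steps, Python scripts to look and compute and a tool call to move; the robot and the scene stay as the last step left them, time stands still between calls to the robot, and variables do not carry over. Pictures are saved under pics/ and viewed, at most 10 in all, crops included, and the job is handed in when it is done.

Besides the shell and the picture viewer there is one more tool, called by a JSON object that holds its "fn" and its "kwargs", one argument or row to a line. apply_moves: Moves the arm, as the interface text tells. Its arguments: {"type":"object","properties":{"plan":{"type":"array","items":{"type":"number"}},"grip":{"type":"number"}},"required":["plan"]}

```bash
ls; mkdir -p pics
cat > h.py <<'E'
import numpy as np, cv2
from rig import bot
def cam(n):
    i=bot.camera_info(n); f=192/np.tan(np.radians(i["vertical_fov"]/2))
    R=cv2.Rodrigues(np.array(i["rvec"],float))[0]; t=np.array(i["tvec"],float).ravel()
    return f,i["cx"],i["cy"],R,t,i
def ray(n,u,v,z):
    f,cx,cy,R,t,_=cam(n); d=R.T@np.array([(u-cx)/f,(v-cy)/f,1]); c=-R.T@t
    return c+d*(z-c[2])/d[2]
def pin(n,name,z):
    r=bot.pinpoint(n,name)
    return [(round(q["p"],2),np.round([q["xy"][0]*512,q["xy"][1]*384],1),np.round(ray(n,q["xy"][0]*512,q["xy"][1]*384,z),4)) for q in r[:2]]
E
python3 - <<'E'
from h import *
for n in("top","side"):
    im,d=bot.capture(n); cv2.imwrite(f"pics/{n}0.png",cv2.resize(im[:,:,::-1],(800,600)))
    print(n,bot.camera_info(n))
    for t,z in(("guide_back",.038),("keeper_mouth",.038),("disc_centre",.038),("disc_pin",.058),("bar_tip",.027),("bar_push",.038),("lock_base",0)):
        print(t,pin(n,t,z))
for t in("bottle_small","bottle_dna","tape_yellow","bench_timer","chill_block","bottle_buffer"): print(t,pin("top",t,0))
print(bot.read_state(),bot.hold_point_z)
E
```

```text
pics
top {'vertical_fov': 53.07769790082661, 'cx': 253.17301685800922, 'cy': 188.22726418205434, 'rvec': array([ 2.15289111, -2.14690742,  0.13857011]), 'tvec': array([-0.04200163,  0.52846462,  1.16459108])}
guide_back [(0.7, array([267. , 187.7]), array([ 0.53  , -0.0836,  0.038 ]))]
keeper_mouth [(0.56, array([220.4, 173.3]), array([0.5751, 0.0622, 0.038 ]))]
disc_centre [(0.67, array([235.8, 176.5]), array([0.5651, 0.014 , 0.038 ])), (0.29, array([253.6, 224.5]), array([ 0.4157, -0.0422,  0.038 ]))]
disc_pin [(0.63, array([226. , 167.1]), array([0.591 , 0.0434, 0.058 ]))]
bar_tip [(0.88, array([249.8, 182.8]), array([ 0.547 , -0.0298,  0.027 ]))]
bar_push [(0.94, array([305.5, 199.6]), array([ 0.493 , -0.2029,  0.038 ]))]
lock_base [(0.86, array([232.5, 182.5]), array([0.5517, 0.0263, 0.    ]))]
side {'vertical_fov': 48.57111970326409, 'cx': 253.4933796258691, 'cy': 195.03517222430315, 'rvec': array([ 2.23654871, -0.88414149,  0.33419178]), 'tvec': array([-0.42499378,  0.29851728,  1.00514572])}
guide_back [(0.91, array([259.2, 213.2]), array([ 0.528 , -0.0793,  0.038 ]))]
keeper
[... 1099 characters left out ...]
11e-03,
        6.76887871e+01, -1.02310981e+01]), 'qvel': array([ 0.03490903, -0.00086094,  0.01172416, -0.02808412, -0.04668905,
        0.0290544 ]), 'tau': array([-1.38650223e-03, -4.40029371e+01, -1.76985973e+01,  6.33182377e-02,
        5.04561514e-02, -7.98689882e-06]), 'position': array([0.27111754, 0.56308768, 0.22253908]), 'tcp_rot': array([[-9.01019467e-01,  4.33778654e-01,  1.31698973e-05],
       [ 4.33778653e-01,  9.01019466e-01, -4.89922319e-05],
       [-3.31181183e-05, -3.84301343e-05, -9.99999999e-01]]), 'force': array([ 0.41797674, -0.27828579,  0.26295863]), 'moment': array([-0.02036477,  0.00083282,  0.02145655]), 'grasp_force': 0.0, 'opening': 1.0022100785264838} 0.0187
```

View pics/top0.png

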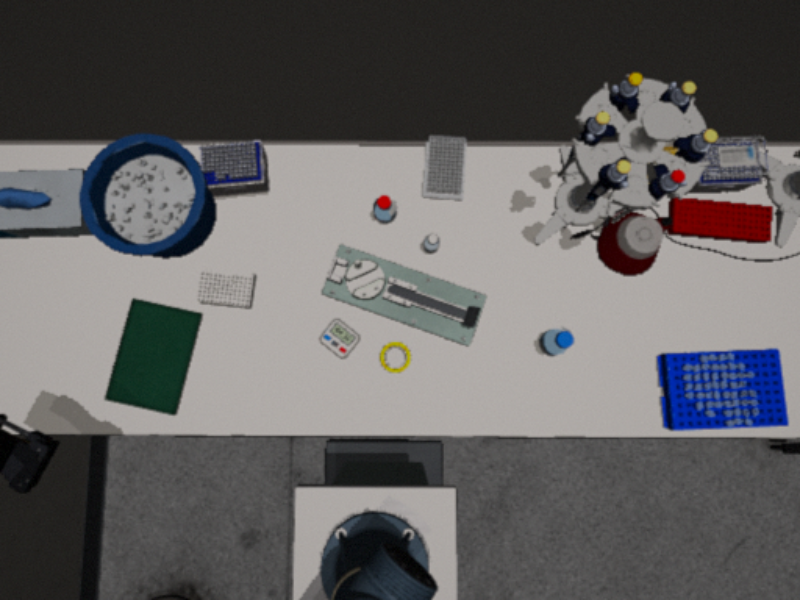

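View pics/side0.png

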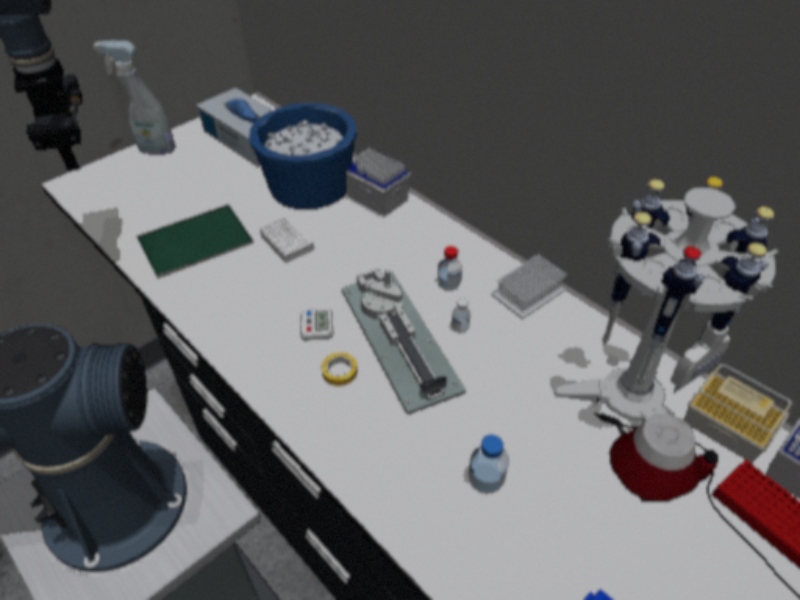

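The top view shows the lock in the middle, at about (405,293) of 800x600. The keeper and disc are at upper left and the push block is at (472,315). The side view shows the pin on the far half-moon at about (385,275). Next I'll fit the pose jointly and take a closer crop.

```bash
cat > fit.py <<'E'
from h import *
from scipy.optimize import least_squares
P={"guide_back":(0,-.104,.038),"keeper_mouth":(0,.044,.038),"disc_centre":(0,0,.038),"lock_base":(0,0,0)}
def proj(n,X):
    i=bot.camera_info(n); f=192/np.tan(np.radians(i["vertical_fov"]/2))
    K=np.array([[f,0,i["cx"]],[0,f,i["cy"]],[0,0,1.]])
    return cv2.projectPoints(np.atleast_2d(np.array(X,float)),np.array(i["rvec"]),np.array(i["tvec"]),K,None)[0].reshape(-1,2)
def w(p,b): 
    c,s=np.cos(p[2]),np.sin(p[2]); return np.array([p[0]+c*b[0]-s*b[1],p[1]+s*b[0]+c*b[1],b[2]])
def local(p,a,q=None):
    return {**P,"bar_tip":(p[4],p[3],.027),"bar_push":(p[4],p[3]-.186,.038),"disc_pin":(.03*np.cos(a),.03*np.sin(a),.058)}
def observe(cams=("top","side"),names=None):
    o=[]
    for n in cams:
        bot.capture(n)
        for k in names or list(P)+["bar_tip","bar_push","disc_pin"]:
            r=bot.pinpoint(n,k)
            if r and r[0]["p"]>.3: o.append((n,k,np.array(r[0]["xy"])*[512,384]))
    return o
E
python3 - <<'E'
from fit import *
import pickle
o=observe()
def res(x):
    L=local(x,x[5]); L=[(proj(n,w(x,L[k]))[0]-q) for n,k,q in o]
    return np.r_[np.ravel(L),x[4]*2000]
best=min((least_squares(res,[.567,.015,-.34,-.048,0,a],loss="soft_l1",x_scale=[.01,.01,.1,.01,.01,.5]) for a in (0.6,1.5,2.4)),key=lambda r:r.cost)
x=best.x; print(np.round(x,4),"yaw",np.degrees(x[2]),"disc",x[5],best.cost)
r=res(x)[:-1].reshape(-1,2)
for (n,k,q),e in zip(o,r): print(n,k,np.round(e,1))
np.save("x.npy",x)
# overlay
out=[]
for n in("top","side"):
    im,_=bot.capture(n); S=5; c=proj(n,w(x,(0,-.08,.02)))[0]; 
    u0,v0=int(c[0]-55),int(c[1]-50); g=cv2.resize(im[v0:v0+100,u0:u0+78 if 0 else u0+110,::-1],None,fx=5,fy=5,interpolation=cv2.INTER_CUBIC)
    def D(pts,col,cl=True): cv2.polylines(g,[((proj(n,[w(x,p) for p in pts])-[u0,v0]+.5)*S).astype(int)],cl,col,1)
    D([(-.055,-.243,.014),(.055,-.243,.014),(.055,.077,.014),(-.055,.077,.014)],(0,0,255))
    D([(.04*np.cos(t),.04*np.sin(t),.038) for t in np.linspace(0,6.2,30)],(0,255,0))
    D([(.03*np.cos(x[5]),.03*np.sin(x[5]),z) for z in(.038,.078)],(255,0,255),False)
    out.append(g)
a=np.vstack(out); cv2.imwrite("pics/fit0.png",cv2.resize(a,None,fx=.6,fy=.6));
E
```

```text
[ 5.6220e-01  2.0100e-02 -3.4910e-01 -4.8400e-02 -1.0000e-04  1.0785e+00] yaw -19.999410964426435 disc 1.0784949010877578 18.47403935692162
top guide_back [1.  0.8]
top keeper_mouth [ 2.6 -0.8]
top disc_centre [-0.1  0.3]
top bar_tip [-0.3 -0.8]
top bar_push [1.5 3.1]
top disc_pin [ 0.4 -0.5]
side guide_back [-1.4  1.2]
side keeper_mouth [-3.4 -1.1]
side disc_centre [-2.  -0.2]
side lock_base [ 2.  -0.6]
side bar_tip [-0.2 -3.4]
side bar_push [ 2.7 -0.4]
side disc_pin [-0.6 -1.1]
```

View pics/fit0.png

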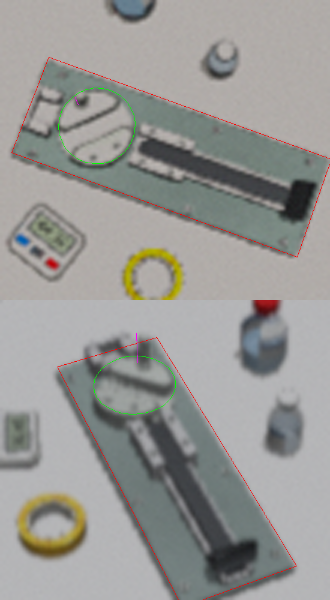

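The plate and disc outlines fit well. The pin's angle is less certain, somewhere between 0.8 and 1.1, so I'll zoom in on the disc.

```bash
cat > zoom.py <<'E'
from fit import *
def zoom(name,x,angs,cams=("top","side")):
    out=[]
    for n in cams:
        im,_=bot.capture(n); S=10; c=proj(n,w(x,(0,0,.04)))[0]; u0,v0=int(c[0]-20),int(c[1]-25)
        g=cv2.resize(im[v0:v0+50,u0:u0+40,::-1],None,fx=S,fy=S,interpolation=cv2.INTER_CUBIC)
        for a,col in zip(angs,[(0,0,255),(0,200,0),(255,0,0)]):
            def D(pts): cv2.polylines(g,[((proj(n,[w(x,p) for p in pts])-[u0,v0]+.5)*S).astype(int)],False,col,1)
            c_,s_=np.cos(a),np.sin(a)
            for d in(-.011,.011): D([(d*c_-t*s_,d*s_+t*c_,.038) for t in(-.0385,.0385)])
            D([(.03*c_,.03*s_,z) for z in(.038,.078)])
        out.append(g)
    cv2.imwrite(name,np.hstack(out))
E
python3 -c "
from zoom import *
zoom('pics/z0.png',np.load('x.npy'),[.78,1.08])"
```

```text
(no output)
```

View pics/z0.png

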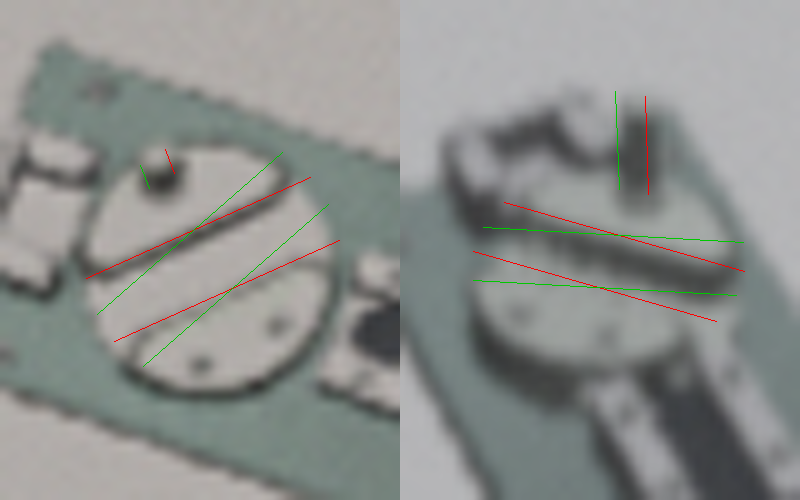

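The slot edges give a disc angle of about 0.78. The true centre looks about 1 px (2–3 mm) nearer the robot than the fit, so I'll refine the pose by matching the plate's colour.

Run:
```python
from fit import *
from scipy.optimize import minimize
x0=np.load('x.npy')
C=[(-.055,-.243,.014),(.055,-.243,.014),(.055,.077,.014),(-.055,.077,.014)]
T={}
for n in("top","side"):
    im,_=bot.capture(n); a=im.astype(float)
    g=cv2.GaussianBlur(a,(0,0),.7); T[n]=g[:,:,1]-g[:,:,0]   # greenish: G-R
def cost(p,cams):
    s=0
    for n in cams:
        def mean(offs):
            v=[]
            for i in range(4):
                A,B=np.array(C[i]),np.array(C[(i+1)%4]); 
                nrm=np.array([(B-A)[1],-(B-A)[0],0]); nrm/=np.linalg.norm(nrm)
                pts=[w(p,A+(B-A)*t+nrm*offs) for t in np.linspace(.06,.94,60)]
                q=proj(n,pts).astype(np.float32)
                v.append(cv2.remap(T[n].astype(np.float32),q[:,0],q[:,1],cv2.INTER_LINEAR).ravel())
            return np.mean(v)
        s+=mean(.004)-mean(-.004)
    return s
for cams in(("top",),("side",),("top","side")):
    r=minimize(cost,x0[:3],args=(cams,),method="Nelder-Mead",options=dict(initial_simplex=[x0[:3],x0[:3]+[-.006,0,0],x0[:3]+[0,.006,0],x0[:3]+[0,0,.03]]))
    print(cams,np.round(r.x,4),np.degrees(r.x[2]),cost(x0[:3],cams),r.fun)
x0[:3]=r.x; np.save("x.npy",x0)
```

```text
('top',) [ 0.5597  0.0221 -0.3412] -19.550053262653748 -10.781593 -12.161913871765137
('side',) [ 0.5585  0.0184 -0.3423] -19.614028156726512 -5.5758896 -6.739884376525879Traceback (most recent call last):
  File "<stdin>", line 24, in <module>
    res = _minimize_neldermead(fun, x0, args, callback, bounds=bounds,
                               **options)
    fxr = func(xr)
    fx = function(np.copy(x), *(wrapper_args + args))
  File "<stdin>", line 21, in cost
  File "<stdin>", line 18, in mean
  File "fit.py", line 5, in proj
    i=bot.camera_info(n); f=192/np.tan(np.radians(i["vertical_fov"]/2))
ValueError: time passes only in moves, steps and waits
```

{"fn": "apply_moves", "kwargs": {
  "plan": [0.5, -1, 0, -1, 0.5, -1, 0, -1, 0.5, -1, 0, -1, 0.5, -1, 0, -1, 0.5, -1, 0, -1, 0.5, -1, 0, -1, 0.6, -1, 0, -1, 0.6, -1, 0, -1, 0.6, -1, 0, -0.43, 0.6, -0.5, 0, 0, 0, 0, 0, 0],
  "grip": 1
}}

```text
time_s: 3.58
position: [0.5439, 0.0857, 0.2227]
tcp_rot: [[0.346, 0.938, 0.003], [0.938, -0.346, -0.0], [0.001, 0.003, -1.0]]
force: [-0.5, -0.2, 0.4]
opening: 0.004
grasp_force: 0.0
```

The refined pose is about (0.559, 0.020) with yaw −19.6°. I'll descend on the +y side of the pin, above the keeper.

{"fn": "apply_moves", "kwargs": {
  "plan": [0.55, -0.29, 0, 0, 0.55, -0.29, 0, 0.05, 0, 0, -0.8, 0, 0, 0, -0.8, 0, 0, 0, -0.8, 0, 0, 0, -0.6, 0, 0, 0, -0.4, 0, 0, 0, 0, 0, 0, 0, 0, 0]
}}

```text
time_s: 4.7
position: [0.5964, 0.0597, 0.0533]
tcp_rot: [[0.333, 0.943, 0.001], [0.943, -0.333, 0.0], [0.0, 0.001, -1.0]]
force: [-0.3, 0.1, 0.0]
opening: 0.004
grasp_force: 0.0
```

Run:
```python
from zoom import *
x=np.load('x.npy'); x[:3]=[.559,.020,-.342]; np.save('x.npy',x)
s=bot.read_state(); p=s["position"]; c,n=np.cos(x[2]),np.sin(x[2]); d=p-[x[0],x[1],0]
print("tool in base",c*d[0]+n*d[1],-n*d[0]+c*d[1],p[2],s["force"])
zoom('pics/z1.png',x,[.78])
```

```text
tool in base 0.021929913830495935 0.049897885164143174 0.05334345453224755 [-0.30976478  0.10920605  0.00568556]
```

View pics/z1.png

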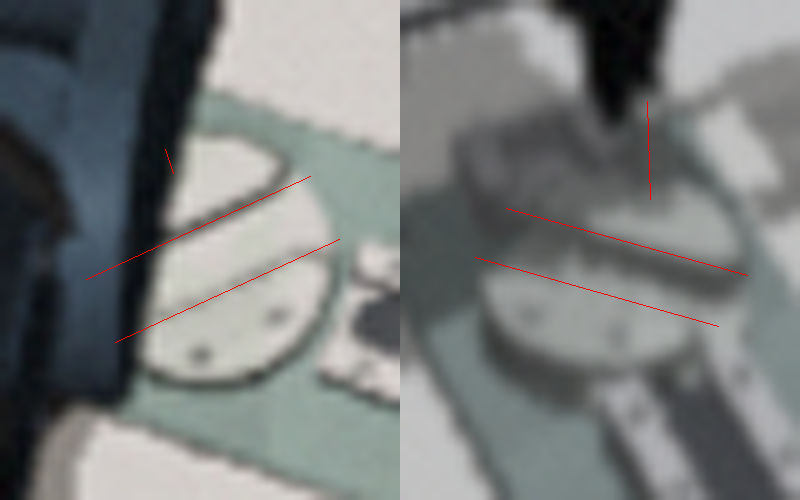

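The overlay now agrees with the disc, and the fingers are on the pin's +y side at base (22, 50) mm. I'll push along base −y.

{"fn": "apply_moves", "kwargs": {
  "plan": [0.02, -0.11, 0, 0, -0.034, -0.094, 0, 0, -0.034, -0.094, 0, 0, -0.034, -0.094, 0, 0, -0.034, -0.094, 0, 0, -0.034, -0.094, 0, 0, 0, 0, 0, 0]
}}

```text
time_s: 5.68
position: [0.5916, 0.0292, 0.0536]
tcp_rot: [[0.335, 0.942, 0.007], [0.942, -0.335, -0.001], [0.001, 0.007, -1.0]]
force: [5.5, -0.3, 0.3]
opening: 0.004
grasp_force: 1.9
```

```bash
cat >> fit.py <<'E'
def tool(x):
    s=bot.read_state(); p=s["position"]; c,n=np.cos(x[2]),np.sin(x[2]); d=p-[x[0],x[1],0]; f=s["force"]
    return "tool",np.round([c*d[0]+n*d[1],-n*d[0]+c*d[1],p[2]],4),"F",np.round([c*f[0]+n*f[1],-n*f[0]+c*f[1],f[2]],1)
E
python3 -c "
from zoom import *
x=np.load('x.npy'); print(tool(x)); zoom('pics/z2.png',x,[.17])"
```

```text
('tool', array([0.0277, 0.0196, 0.0536]), 'F', array([5.3, 1.6, 0.3]))
```

View pics/z2.png

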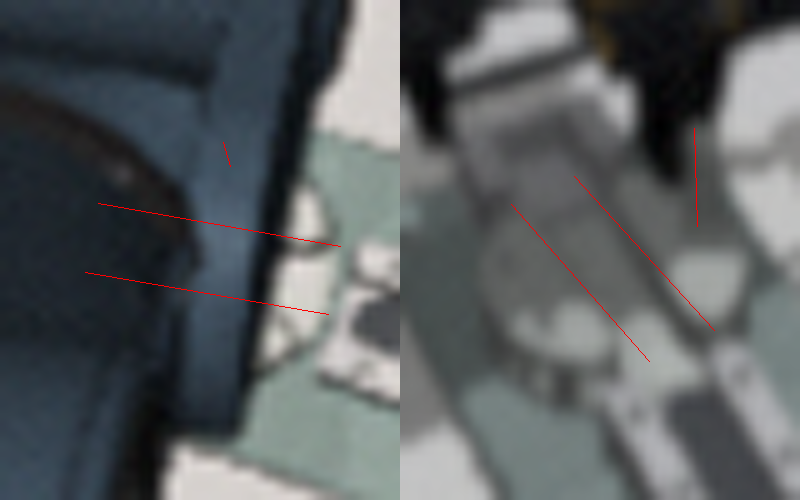

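The slot is now within about 0.15 rad of line. I'll push 3 mm more, then back off and rise to look.

{"fn": "apply_moves", "kwargs": {
  "plan": [0.02, -0.035, 0, 0, 0, -0.04, 0, 0, -0.01, -0.03, 0, 0, 0, 0, 0, 0, 0, 0, 0, 0]
}}

```text
time_s: 6.4
position: [0.5893, 0.0247, 0.0525]
tcp_rot: [[0.334, 0.943, 0.0], [0.943, -0.334, -0.0], [-0.0, 0.0, -1.0]]
force: [4.4, 0.2, 1.6]
opening: 0.006
grasp_force: 1.9
```

```bash
python3 -c "
from zoom import *
x=np.load('x.npy'); print(tool(x))"
```

```text
('tool', array([0.027 , 0.0146, 0.0525]), 'F', array([4.1, 1.6, 1.6]))
```

{"fn": "apply_moves", "kwargs": {
  "plan": [0.1, 0.28, 0, 0, 0, 0, 1, 0, 0, 0.2, 1, 0, 0.2, 1, 1, 0, 0.2, 1, 0, 0, 0.2, 1, 0, 0, 0, 0, 0, 0]
}}

```text
time_s: 7.28
position: [0.6201, 0.197, 0.1948]
tcp_rot: [[0.329, 0.944, -0.006], [0.944, -0.329, 0.0], [-0.002, -0.006, -1.0]]
force: [-1.1, -0.3, 0.2]
opening: 0.007
grasp_force: 0.0
```

```bash
python3 -c "
from zoom import *
x=np.load('x.npy'); print(tool(x)); zoom('pics/z3.png',x,[.0])"
```

```text
('tool', array([-0.0019,  0.1873,  0.1948]), 'F', array([-0.9, -0.7,  0.2]))
```

View pics/z3.png

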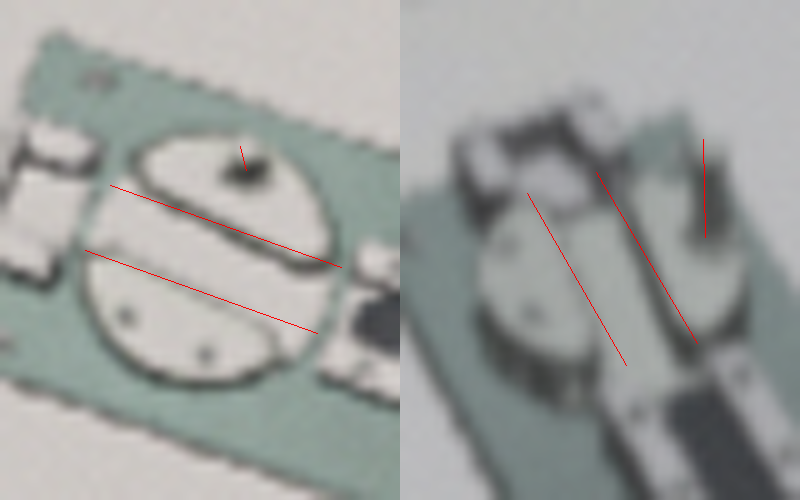

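The disc overshot slightly: the slot edges slope at about 27° where the bar line is 19.6°, so the angle is about −0.13. I'll measure it with numbers, from the depth.

```bash
cat > ang.py <<'E'
from fit import *
from scipy.optimize import minimize
def cloud(n,x):
    im,d=bot.capture(n); f,cx,cy,R,t,_=cam(n); v,u=np.mgrid[:384,:512]
    P=np.stack([(u-cx)/f*d,(v-cy)/f*d,d],-1)[d>0]; W=(P-t)@R
    c,s=np.cos(x[2]),np.sin(x[2]); dx,dy=W[:,0]-x[0],W[:,1]-x[1]
    return np.stack([c*dx+s*dy,-s*dx+c*dy,W[:,2]],1)
def angle(x,lo=-.6,hi=.6):
    for n in("top","side"):
        B=cloud(n,x); B=B[(np.hypot(B[:,0],B[:,1])<.046)&(B[:,2]<.05)]
        low=np.clip(.038-B[:,2],-.004,.016)
        best=(-9,)
        for a in np.arange(lo,hi,.02):
            for ox in np.arange(-.004,.0041,.001):
              for oy in (-.002,0,.002):
                X,Y=B[:,0]-ox,B[:,1]-oy; k=np.hypot(X,Y)<.036
                dd=np.abs(X*np.cos(a)+Y*np.sin(a)); s=low[k&(dd<.010)].mean()-low[k&(dd>.012)].mean()
                if s>best[0]: best=(s,a,ox,oy)
        print(n,len(B),np.round(best,4))
E
python3 - <<'E'
from ang import *
x=np.load('x.npy'); angle(x)
for n in("top","side"):
    B=cloud(n,x)
    pl=B[(abs(B[:,0])<.05)&(B[:,1]>-.23)&(B[:,1]<-.12)&(abs(B[:,0])>.03)]; print(n,"plate z",np.median(pl[:,2]))
    k=B[(np.abs(B[:,2]-.014)<.006)]
    p=B[(np.hypot(B[:,0],B[:,1])<.05)&(B[:,2]>.055)&(B[:,2]<.085)]; print("pin",len(p),p.mean(0) if len(p) else 0)
    b=B[(B[:,2]>.046)&(B[:,2]<.06)&(abs(B[:,0])<.04)&(B[:,1]<-.15)&(B[:,1]>-.26)]; print("block",len(b),b.mean(0),b.min(0),b.max(0))
E
```

```text
top 622 [ 0.0159 -0.14    0.      0.002 ]
side 549 [ 0.0151 -0.14    0.001   0.002 ]
top plate z 0.014181082777768169
pin 16 [ 0.02889396 -0.00344228  0.07536396]
block 60 [ 4.39287244e-05 -2.27133977e-01  5.19908923e-02] [-0.02040281 -0.23385002  0.04683193] [ 0.01999488 -0.2184951   0.05954676]
side plate z 0.013165774313745706
pin 28 [ 0.02909721 -0.00678431  0.06798325]
block 62 [ 0.00050232 -0.23251212  0.05181447] [-0.01903061 -0.23686653  0.04659977] [ 0.02059791 -0.22356754  0.05702266]
```

The depth is very good: both cameras give −0.14 rad. Now I'll go round to the pin's other side and nudge it back by about 4 mm.

{"fn": "apply_moves", "kwargs": {
  "plan": [-0.17, -0.9, 0, 0, -0.17, -0.9, 0, 0, -0.17, -0.9, 0, 0, -0.17, -0.9, 0, 0, -0.17, -0.9, 0, 0, 0, 0, -0.9, 0, 0, 0, -0.9, 0, 0, 0, -0.7, 0, 0, 0, -0.3, 0, 0, 0, 0, 0]
}}

```text
time_s: 8.82
position: [0.5798, -0.0328, 0.0558]
tcp_rot: [[0.335, 0.942, -0.002], [0.942, -0.335, 0.0], [-0.0, -0.002, -1.0]]
force: [-0.5, 0.3, 0.7]
opening: 0.006
grasp_force: 0.0
```

```bash
python3 -c "
from fit import *
x=np.load('x.npy'); print(tool(x))"
```

```text
('tool', array([ 0.0373, -0.0428,  0.0558]), 'F', array([-0.6,  0.1,  0.7]))
```

{"fn": "apply_moves", "kwargs": {
  "plan": [0.033, 0.092, 0, 0, 0.033, 0.092, 0, 0, 0.033, 0.092, 0, 0, 0.033, 0.092, 0, 0, 0.032, 0.09, 0, 0, 0, 0, 0, 0, 0, 0, 0, 0]
}}

```text
time_s: 9.7
position: [0.5885, -0.0095, 0.0562]
tcp_rot: [[0.334, 0.943, -0.0], [0.943, -0.334, 0.0], [-0.0, -0.0, -1.0]]
force: [-1.2, -1.0, -1.1]
opening: 0.004
grasp_force: 0.0
```

```bash
python3 -c "
from ang import *
x=np.load('x.npy'); print(tool(x)); angle(x)"
```

```text
('tool', array([ 0.0377, -0.0179,  0.0562]), 'F', array([-0.8, -1.3, -1.1]))
top 0 [-9]
side 535 [ 0.0145 -0.1     0.001   0.002 ]ang.py:17: RuntimeWarning: Mean of empty slice.
  dd=np.abs(X*np.cos(a)+Y*np.sin(a)); s=low[k&(dd<.010)].mean()-low[k&(dd>.012)].mean()
  ret = ret.dtype.type(ret / rcount)
```

{"fn": "apply_moves", "kwargs": {
  "plan": [0.01, 0.029, 0, 0, 0.01, 0.029, 0, 0, 0, 0, 0, 0, 0, 0, 0, 0]
}}

```text
time_s: 10.3
position: [0.5899, -0.0068, 0.0563]
tcp_rot: [[0.334, 0.943, 0.001], [0.943, -0.334, -0.0], [-0.0, 0.001, -1.0]]
force: [0.4, -1.2, -1.0]
opening: 0.008
grasp_force: 0.8
```

```bash
python3 -W ignore -c "
from ang import *
x=np.load('x.npy'); print(tool(x)); angle(x)"
```

```text
('tool', array([ 0.0381, -0.0149,  0.0563]), 'F', array([ 0.7, -1. , -1. ]))
top 0 [-9]
side 537 [ 0.0147 -0.06    0.001   0.002 ]
```

{"fn": "apply_moves", "kwargs": {
  "plan": [-0.08, -0.23, 0, 0, -0.09, -0.25, 0, 0, 0, 0, 0.9, 0, 0, 0, 0.8, 0, -0.43, -0.76, 0, 0, -0.43, -0.76, 0, 0, -0.43, -0.76, 0, 0, -0.43, -0.76, 0, 0, -0.43, -0.76, 0, 0, 0, 0, 0, 0]
}}

```text
time_s: 11.65
position: [0.4719, -0.2234, 0.1414]
tcp_rot: [[0.339, 0.941, -0.0], [0.941, -0.339, -0.0], [-0.0, -0.0, -1.0]]
force: [-0.3, 1.0, -0.1]
opening: 0.006
grasp_force: 0.0
```

```bash
python3 -W ignore -c "
from ang import *
x=np.load('x.npy'); print(tool(x)); angle(x)
for n in('top','side'):
    B=cloud(n,x);p=B[(np.hypot(B[:,0],B[:,1])<.05)&(B[:,2]>.055)&(B[:,2]<.085)]; print('pin',len(p),p.mean(0))"
```

```text
('tool', array([-0.0004, -0.2585,  0.1414]), 'F', array([-0.6,  0.9, -0.1]))
top 628 [ 0.0159 -0.06    0.      0.002 ]
side 473 [ 0.0148 -0.06    0.001   0.002 ]
pin 15 [ 0.02861389 -0.00097078  0.07339234]
pin 25 [ 0.02984689 -0.00461191  0.06824986]
```

Both cameras give −0.06 rad, so it needs about 1.8 mm more at the pin. I'll go back and finish that.

{"fn": "apply_moves", "kwargs": {
  "plan": [0.44, 0.77, 0, 0, 0.44, 0.77, 0, 0, 0.44, 0.77, 0, 0, 0.44, 0.77, 0, 0, 0.44, 0.77, 0, 0, 0, 0, -0.9, 0, 0, 0, -0.8, 0, 0, 0, 0, 0, 0, 0, 0, 0]
}}

```text
time_s: 12.98
position: [0.5844, -0.0275, 0.0572]
tcp_rot: [[0.333, 0.943, 0.001], [0.943, -0.333, -0.0], [0.0, 0.001, -1.0]]
force: [-0.1, 0.1, -0.3]
opening: 0.008
grasp_force: 0.0
```

```bash
python3 -W ignore -c "
from fit import *
x=np.load('x.npy'); print(tool(x))"
```

```text
('tool', array([ 0.0398, -0.0363,  0.0572]), 'F', array([-0.1,  0.1, -0.3]))
```

{"fn": "apply_moves", "kwargs": {
  "plan": [0.04, 0.11, 0, 0, 0.04, 0.11, 0, 0, 0.04, 0.11, 0, 0, 0.02, 0.06, 0, 0, 0.016, 0.05, 0, 0, 0, 0, 0, 0, 0, 0, 0, 0]
}}

```text
time_s: 13.85
position: [0.5912, -0.0061, 0.0562]
tcp_rot: [[0.334, 0.942, -0.0], [0.942, -0.334, 0.0], [0.0, -0.001, -1.0]]
force: [-0.5, -0.3, 0.6]
opening: 0.006
grasp_force: 0.0
```

```bash
python3 -W ignore -c "
from ang import *
x=np.load('x.npy'); print(tool(x)); angle(x)"
```

```text
('tool', array([ 0.0391, -0.0138,  0.0562]), 'F', array([-0.4, -0.5,  0.6]))
top 0 [-9]
side 543 [ 0.0148 -0.02    0.      0.002 ]
```

One 0.8 mm nudge more, then retreat behind the bar and check.

{"fn": "apply_moves", "kwargs": {
  "plan": [0.005, 0.015, 0, 0, 0, 0, 0, 0, -0.085, -0.24, 0, 0, -0.085, -0.24, 0, 0, 0, 0, 0.9, 0, 0, 0, 0.8, 0, -0.44, -0.76, 0, 0, -0.44, -0.76, 0, 0, -0.44, -0.76, 0, 0, -0.44, -0.76, 0, 0, -0.44, -0.76, 0, 0, 0, 0, 0, 0]
}}

```text
time_s: 15.45
position: [0.4717, -0.2224, 0.1414]
tcp_rot: [[0.339, 0.941, 0.0], [0.941, -0.339, -0.0], [-0.0, 0.0, -1.0]]
force: [0.1, 1.0, 0.3]
opening: 0.006
grasp_force: 0.0
```

```bash
python3 -W ignore -c "
from ang import *
x=np.load('x.npy'); print(tool(x)); angle(x)
for n in('top','side'):
    B=cloud(n,x);p=B[(np.hypot(B[:,0],B[:,1])<.05)&(B[:,2]>.055)&(B[:,2]<.085)]; print('pin',len(p),p.mean(0))"
```

```text
('tool', array([-0.001 , -0.2576,  0.1414]), 'F', array([-0.2,  1. ,  0.3]))
top 622 [0.016 0.    0.    0.   ]
side 467 [ 0.0145 -0.02    0.      0.    ]
pin 17 [0.02871152 0.00019632 0.07164294]
pin 22 [ 0.02951967 -0.00252419  0.0693389 ]
```

The disc reads 0.00 and −0.02, so it is in line. Now I'll descend behind the push block and push along base +y.

{"fn": "apply_moves", "kwargs": {
  "plan": [0, 0, -0.9, 0, 0, 0, -0.9, 0, 0, 0, -0.25, 0, 0, 0, 0, 0, 0.034, 0.094, 0, 0, 0.034, 0.094, 0, 0, 0.034, 0.094, 0, 0, 0.034, 0.094, 0, 0, 0.034, 0.094, 0, 0, 0.034, 0.094, 0, 0, 0, 0, 0, 0]
}}

```text
time_s: 17.02
position: [0.4844, -0.1919, 0.0396]
tcp_rot: [[0.334, 0.943, 0.003], [0.943, -0.334, -0.002], [-0.001, 0.003, -1.0]]
force: [-0.3, -2.9, 2.0]
opening: 0.005
grasp_force: 1.4
```

```bash
python3 -W ignore -c "
from fit import *
x=np.load('x.npy'); print(tool(x))"
```

```text
('tool', array([ 0.0008, -0.2246,  0.0396]), 'F', array([ 0.7, -2.8,  2. ]))
```

{"fn": "apply_moves", "kwargs": {
  "plan": [0.037, 0.104, 0, 0, 0.037, 0.104, 0, 0, 0.037, 0.104, 0, 0, 0.037, 0.104, 0, 0, 0.037, 0.104, 0, 0, 0.037, 0.104, 0, 0, 0.037, 0.104, 0, 0, 0.037, 0.104, 0, 0, 0.037, 0.104, 0, 0, 0.037, 0.104, 0, 0, 0.037, 0.104, 0, 0, 0, 0, 0, 0]
}}

```text
time_s: 18.52
position: [0.5035, -0.1327, 0.0385]
tcp_rot: [[0.334, 0.943, -0.001], [0.943, -0.334, 0.001], [0.001, -0.001, -1.0]]
force: [-0.6, -1.1, -0.3]
opening: 0.006
grasp_force: 0.4
```

```bash
python3 -W ignore -c "
from fit import *
x=np.load('x.npy'); print(tool(x))"
```

```text
('tool', array([-0.0011, -0.1625,  0.0385]), 'F', array([-0.3, -1.2, -0.3]))
```

The bar is sliding freely. About 27 mm remain, so I'll slow down towards the end.

{"fn": "apply_moves", "kwargs": {
  "plan": [0.037, 0.104, 0, 0, 0.037, 0.104, 0, 0, 0.034, 0.094, 0, 0, 0.027, 0.075, 0, 0, 0.013, 0.038, 0, 0, 0.007, 0.019, 0, 0, 0.007, 0.019, 0, 0, 0, 0, 0, 0]
}}

```text
time_s: 19.52
position: [0.5117, -0.1112, 0.0388]
tcp_rot: [[0.334, 0.942, -0.0], [0.942, -0.334, 0.0], [0.0, -0.0, -1.0]]
force: [-1.3, -1.3, -1.1]
opening: 0.009
grasp_force: 0.7
```

```bash
python3 -W ignore -c "
from ang import *
x=np.load('x.npy'); print(tool(x))
for n in('top','side'):
    B=cloud(n,x);b=B[(B[:,2]>.046)&(B[:,2]<.06)&(abs(B[:,0])<.03)&(B[:,1]<-.09)&(B[:,1]>-.15)]; print(len(b),b.min(0),b.max(0)) if len(b) else 0"
```

```text
('tool', array([-0.0005, -0.1394,  0.0388]), 'F', array([-0.7, -1.7, -1.1]))
19 [-0.02041824 -0.14796071  0.04615199] [ 0.00193757 -0.12220096  0.05672309]
```

Not yet at the stop. I'll take small steps until the force rises.

{"fn": "apply_moves", "kwargs": {
  "plan": [0.007, 0.019, 0, 0, 0.007, 0.019, 0, 0, 0.007, 0.019, 0, 0, 0, 0, 0, 0]
}}

```text
time_s: 20.12
position: [0.5129, -0.1084, 0.0388]
tcp_rot: [[0.334, 0.943, 0.0], [0.943, -0.334, 0.0], [0.0, 0.0, -1.0]]
force: [-0.5, -1.5, 0.1]
opening: 0.003
grasp_force: 1.0
```

{"fn": "apply_moves", "kwargs": {
  "plan": [0.007, 0.019, 0, 0, 0.007, 0.019, 0, 0, 0, 0, 0, 0]
}}

```text
time_s: 20.5
position: [0.5136, -0.1064, 0.0388]
tcp_rot: [[0.334, 0.943, 0.0], [0.943, -0.334, 0.0], [0.0, 0.0, -1.0]]
force: [-0.2, -1.9, -0.1]
opening: 0.005
grasp_force: 1.0
```

{"fn": "apply_moves", "kwargs": {
  "plan": [0.007, 0.019, 0, 0, 0.007, 0.019, 0, 0, 0, 0, 0, 0]
}}

```text
time_s: 20.88
position: [0.5138, -0.1059, 0.0389]
tcp_rot: [[0.333, 0.943, -0.001], [0.943, -0.333, -0.002], [-0.002, -0.0, -1.0]]
force: [-3.4, -7.7, 0.3]
opening: 0.006
grasp_force: 4.1
```

{"fn": "apply_moves", "kwargs": {
  "plan": [0.007, 0.019, 0, 0, 0.007, 0.019, 0, 0, 0, 0, 0, 0]
}}

```text
time_s: 21.25
position: [0.5139, -0.1057, 0.0389]
tcp_rot: [[0.331, 0.944, -0.002], [0.944, -0.331, -0.004], [-0.005, -0.001, -1.0]]
force: [-6.0, -14.4, 1.4]
opening: 0.006
grasp_force: 7.9
```

There's a firm stop at 15 N, with the tool at base y ≈ −134 mm. I'll retreat, rise and verify.

{"fn": "apply_moves", "kwargs": {
  "plan": [-0.12, -0.33, 0, 0, -0.14, -0.38, 0, 0, 0, 0, 0.9, 0, 0, 0, 0.9, 0, 0, 0, 0.9, 0, -0.3, -0.8, 0, 0, -0.3, -0.8, 0, 0, -0.2, -0.8, 0, 0, 0, 0, 0, 0]
}}

```text
time_s: 22.38
position: [0.4618, -0.2609, 0.1739]
tcp_rot: [[0.338, 0.941, 0.002], [0.941, -0.338, -0.001], [0.0, 0.002, -1.0]]
force: [-0.4, 0.0, -0.2]
opening: 0.007
grasp_force: 0.0
```

```bash
python3 -W ignore - <<'E'
from ang import *
x=np.load('x.npy'); print(tool(x))
out=[]
for n in('top','side'):
    B=cloud(n,x);b=B[(B[:,2]>.044)&(B[:,2]<.06)&(abs(B[:,0])<.03)&(B[:,1]<-.09)&(B[:,1]>-.16)]; print(n,len(b),b.min(0),b.max(0))
    im,_=bot.capture(n); c=proj(n,w(x,(0,-.07,.03)))[0]; u0,v0=int(c[0]-40),int(c[1]-45)
    out.append(cv2.resize(im[v0:v0+90,u0:u0+80,::-1],None,fx=5,fy=5,interpolation=cv2.INTER_CUBIC))
    L={"bar_tip":(0,.06,.027),"bar_push":(0,-.126,.038)}
    for k,v in L.items():
        r=bot.pinpoint(n,k)
        if r: print(k,round(r[0]["p"],2),np.array(r[0]["xy"])*[512,384]-proj(n,w(x,v))[0])
cv2.imwrite("pics/end.png",np.hstack(out))
E
```

```text
('tool', array([ 0.0026, -0.2972,  0.1739]), 'F', array([-0.4, -0.1, -0.2]))
top 58 [-0.01998212 -0.12460842  0.04458062] [ 0.01903836 -0.11006356  0.05887783]
bar_tip 0.66 [-1.63140791 -1.03229636]
bar_push 0.84 [-0.66005269 -0.6203436 ]Traceback (most recent call last):
  File "<stdin>", line 5, in <module>
    return umr_minimum(a, axis, None, out, keepdims, initial, where)
ValueError: zero-size array to reduction operation minimum which has no identity
```

Run:
```python
from fit import *
x=np.load('x.npy'); n="top"; im,_=bot.capture(n); c=proj(n,w(x,(0,-.07,.03)))[0]; u0,v0=int(c[0]-70),int(c[1]-50)
cv2.imwrite("pics/end.png",cv2.resize(im[v0:v0+100,u0:u0+140,::-1],None,fx=5,fy=5,interpolation=cv2.INTER_CUBIC))
```

```text
(no output)
```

View pics/end.png

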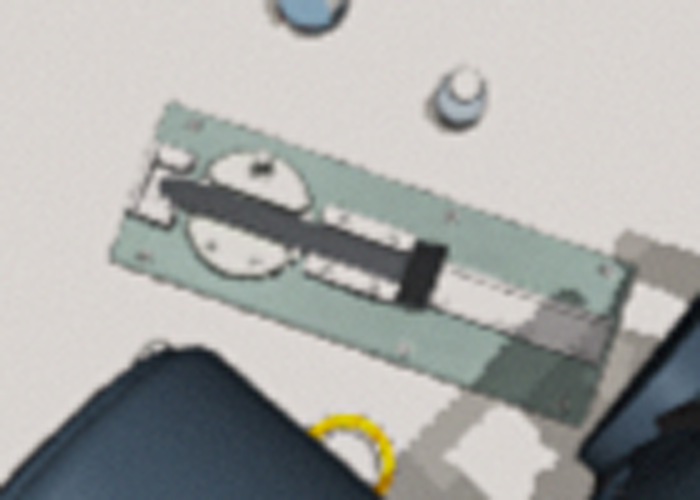

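The bar runs through the slot into the keeper, with its tip at (170,190). The block is against the guide at (420,272), and the hand is clear.

```bash
python3 -c "
from rig import bot
print(bot.hand_in())"
```

```text
the job is handed in; nothing more can be done
None
```

The shaft is locked: I turned the disc into line, pushed the bar through the slot into the keeper until the block stopped against the guide, moved the hand clear and handed the job in at about 22.5 s.

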